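# Ring, then show which rice ball goes in which lunch box

## Task

Ring the call bell by gently pressing its top button down with the fingertips and let it come up again. Then show the helper which rice ball to pack: point down at the triangular one on the tray, fingertips just above its middle (2 to 4 cm over it), for at least two seconds, and after that point in the same way at the middle of the round lunch box's mouth, where it is to go; finish staying still there, pointing at the box. Touch nothing except the bell, pick nothing up, and do not point at the other rice balls or the other box.

Things in the scene. Friction and masses are not known exactly. Their poses are not given: they have to be found in the camera images.
- bell: steel call bell, a dome of 82 mm diameter on a black foot of 88 mm, fixed to the table; origin at the middle of its underside, on the table, z up
- bell_plunger (a joint): the bell's button, a round steel cap 26 mm wide on top of the dome; 0 = up, 0.006 m = fully down, sprung up, about 1.4 N to start and 4 N at the bottom; it rings at 4.5 mm
- bell_top (a point): centre of the top of the bell's button; 61 mm above the table when it is up
- tray: dark wooden rectangular tray 320 x 130 mm, 14 mm high rim, inner floor 6 mm above the table, fixed to the table; the three rice balls lie in a row along its length (its x axis); origin at the middle of its underside
- rice_triangle: the triangular rice ball: a rounded triangle of about 83 mm a side lying flat, 34 mm thick, white with one black seaweed band; loose; origin at the middle of its underside, z up
- triangle_top (a point): centre of the triangular rice ball's top face, 40 mm above the table; z up
- rice_round: a round rice ball, a disc 66 mm wide and 34 mm thick, white with a black band; not to be pointed at; origin at the middle of its underside
- round_top (a point): centre of the round rice ball's top face; z up
- rice_barrel: a barrel-shaped rice ball, 38 mm thick and 70 mm long, lying down, white with a black band; not to be pointed at; origin at the middle of its underside
- barrel_top (a point): the top of the barrel-shaped rice ball at its middle; z up
- box_round: the round lunch box: open, dark grey, 110 mm across its mouth, 50 mm high, walls and floor 4 mm; loose; origin at the middle of its underside
- round_mouth (a point): centre of the round lunch box's mouth, level with its rim, 50 mm above the table; z up
- box_oblong: the other lunch box: open, dark grey, 80 x 120 mm, 50 mm high; loose; not to be pointed at; origin at the middle of its underside
- oblong_mouth (a point): centre of the oblong lunch box's mouth, level with its rim; z up. The other things on the table between and around these (glass shaker 70 mm high, small cup 30 mm high, cup, mug and jar up to 100 mm high, carton, paddle, knife) are not to be touched either; above 150 mm the way is clear, except for the equipment at the table's far sides (over 0.5 m to the left or right)
Not all that is in view belongs to the job. Leave any purple look-alike of the bell alone. What is shaped like the rice_triangle but red is not meant.

How it is judged:
By the outcome, as a careful person would: the job done as asked, in the order asked, and still so for the second after the job is handed in, with the robot touching nothing.
It also fails if it takes over 58 s, if anything falls off the work surface, if the arm or the gripper's body presses on something with over 40 N, if the wrist force passes 120 N, or if a joint passes its speed limit or range.

## Robot

A 6-joint arm with a two-finger parallel gripper is mounted at the origin on the work surface. World frame = base frame: x ahead of the robot, y to its left, z up, the work surface at z = 0. Lengths are in mm, angles in rad, forces in N, time in s.
With the tool pointing down it reaches from about 275 to 750 mm from the base axis. Payload 10.2 kg.
Tool frame: the origin (TCP) lies between the finger pads; the fingertips stand 11 mm ahead of it and the grasp point (between the pads) lies 8 mm behind it; z points along the fingers, y is the line along which they close (so a half turn about z gives the same grasp; the last joint's range is limited). The gripper opens to 85 mm and grips with 20 to 120 N. Pads are 22 mm wide; open, the fingers measure 114 mm over their backs; the gripper's body (76 mm by 85 mm) begins 54 mm behind the grasp point. The pads swing forward as they close: fully open they stand 13 mm farther back than shut.
Start: joints at [1.118, 0.313, 1.498, -0, 1.331, -0.223], TCP at [119.599, 511.202, 242.294] pointing down, gripper open.
Joint ranges: [-2.94, 2.94], [-0.97, 2.17], [0.19, 2.56], [-1.23, 4.37], [0.02, 3.11], [-2.88, 2.88]. Speed limits (rad/s): [2.39, 2.39, 3.01, 3.14, 3.14, 3.14].

## Interface

Orientations are given as a unit quaternion [w, x, y, z].
In Python, from rig import sense, eyes, finish_job gives the robot as it stands.
- The arm moves only by the shell command python3 -m jog 'ROWS' [FORCE]. ROWS is JSON, a list of rows, each a list of 7 numbers: the shift along the tool's x, y, z in m, then the turn, a rotation vector about the tool's x, y, z in rad, then the finger opening in m, from 0 to 0.0854. In form: [[dx, dy, dz, rx, ry, rz, gripper], ...]. A call has 1 to 5 rows; each row shifts and turns the commanded pose from where the row before left it, along the tool's axes as they then stand; what a row does not reach is not made up. A row lasts 1/10 s, in which the tool goes at most 50 mm and 8.59 degrees, less where a joint would pass 70% of its speed; a pose out of reach is approached as far as the arm can. A call is refused whole if a number of a shift passes 0.05 or a number of a turn 0.15, either way. A call with a gripper value outside its range is refused whole. The fingers move at their own pace and stop on an object; FORCE is the grip in N (left out, the last holds). Time passes only in rows, so rows that do not move let the fingers close. It gives the time, the measured TCP pose, the force, the opening and the grip force at its end, in the units of the state.
- sense(): the state, without advancing time (a new reading comes with each control period).
- eyes.capture(name): name is "scene" or "side" or "wrist"; returns the picture (420x560x3 uint8, red, green, blue); there is no depth.
- eyes.calibration(name): a dict with "fx", "fy", "cx", "cy" (pixels), "cam_to_world" (4x4, takes a point from camera to world coordinates); the wrist camera has in their place "mount" (4x4, takes a point from camera to tool coordinates, whose origin is the TCP and whose axes are the flange's). Camera axes: x right, y down, z forward; pixel columns grow to the right and rows downward; lengths in mm; the calibration is good to about 2 mm. A picture is of the moment at which its call begins: read the wrist's pose just before it. calibration takes no time and is no camera call.
- finish_job(): hands the job in; it is judged then, once.
The state is a dict: "time_s": time; "joints": joint angles; "dq": joint speeds; "tau": joint torques, N m; "eef_pos": TCP position; "ee_rot": TCP orientation; "force": force on the tool from outside, world axes, zero at the start; "wrist_torque": the same for the moment, N m; "grip_width": opening from 0.0 (shut) to 1.0 (fully open); "grip_force": force on a finger pad.
Only numpy, scipy, OpenCV 4.12 (cv2) and the standard library are available. Lean on these libraries where they do the work, as an engineer would, in place of code of your own. Each camera call takes 0.05 s, during which the arm holds its last target. There are 200 camera calls.

## Working session

There is one attempt and no reset: what is moved stays moved. The work goes in short steps, Python scripts to look and compute and a shell command to move; the robot and the scene stay as the last step left them, time stands still between calls to the robot, and variables do not carry over. Pictures are saved under pics/ and viewed, at most 10 in all, crops included, and the job is handed in when it is done.

```bash
mkdir -p pics; ls; python3 - <<'E'
from rig import sense, eyes
import cv2, numpy as np
s=sense();print(s['time_s'],s['eef_pos'],s['ee_rot'],s['grip_width'])
for n in ("scene","side","wrist"):
    cv2.imwrite(f"pics/{n}0.png",eyes.capture(n)[:,:,::-1]); c=eyes.calibration(n); print(n,c)
E
```

```text
pics
0.0 [119.50202023 510.98001447 241.73058545] [-2.13392743e-04  1.14655015e-01  9.93405166e-01 -5.97795000e-04] 0.9974451488419261
scene {'fx': 460.50338128343213, 'fy': 460.50338128343213, 'cx': 285.14852248487404, 'cy': 206.19304887573958, 'cam_to_world': array([[ 8.48539961e-01,  3.55213155e-01, -3.92177956e-01,
         9.96948821e+02],
       [ 5.29130859e-01, -5.68677763e-01,  6.29782610e-01,
        -8.67330992e+02],
       [ 6.84185123e-04, -7.41909170e-01, -6.70500049e-01,
         9.39839837e+02],
       [ 0.00000000e+00,  0.00000000e+00,  0.00000000e+00,
         1.00000000e+00]])}
side {'fx': 421.29888470090066, 'fy': 421.29888470090066, 'cx': 279.29167839953186, 'cy': 207.744126549554, 'cam_to_world': array([[ 7.95902721e-01, -2.84560787e-01,  5.34381901e-01,
        -2.20949356e+02],
       [-6.04902328e-01, -4.10418709e-01,  6.82385270e-01,
        -9.25488231e+02],
       [ 2.51402403e-02, -8.66361150e-01, -4.98784850e-01,
         7.14947217e+02],
       [ 0.00000000e+00,  0.00000000e+00,  0.00000000e+00,
         1.00000000e+00]])}
wrist {'fx': 317.60407244280464, 'fy': 317.60407244280464, 'cx': 274.1863761047536, 'cy': 213.06176569747026, 'mount': array([[ 8.59085461e-04, -9.65428486e-01, -2.60666645e-01,
         6.53447594e+01],
       [ 9.99999624e-01,  8.59540837e-04,  1.12250375e-04,
         3.93492706e-01],
       [ 1.15683917e-04, -2.60666644e-01,  9.65428862e-01,
        -1.32201857e+02],
       [ 0.00000000e+00,  0.00000000e+00,  0.00000000e+00,
         1.00000000e+00]])}
```

View pics/scene0.png

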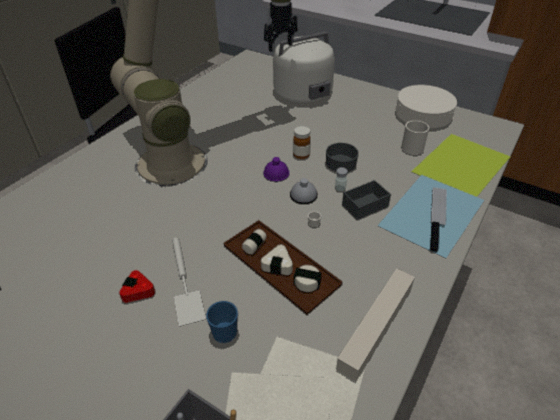

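View pics/side0.png

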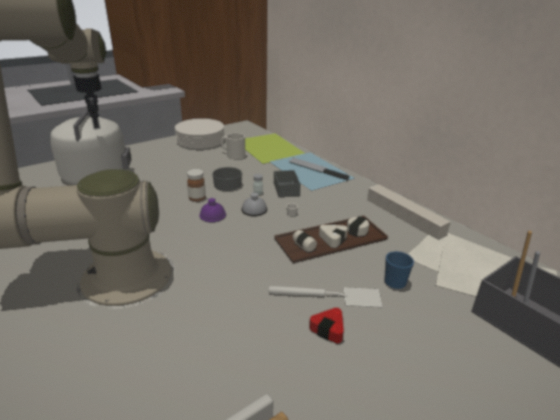

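The scene view shows the steel bell's button at about (304,182), the white triangle at (277,258), and the round box's mouth at (342,153). The side view shows them at (254,197), (333,232) and (228,174). The purple bell and red triangle are decoys. I'll enlarge both views to refine these positions.

```bash
python3 - <<'E'
import cv2
a=cv2.imread("pics/scene0.png")[135:285,230:390]; b=cv2.imread("pics/side0.png")[160:260,200:380]
cv2.imwrite("pics/a.png",cv2.resize(a,None,fx=4,fy=4,interpolation=2)); cv2.imwrite("pics/b.png",cv2.resize(b,None,fx=4,fy=4,interpolation=2))
E
```

```text
(no output)
```

View pics/a.png

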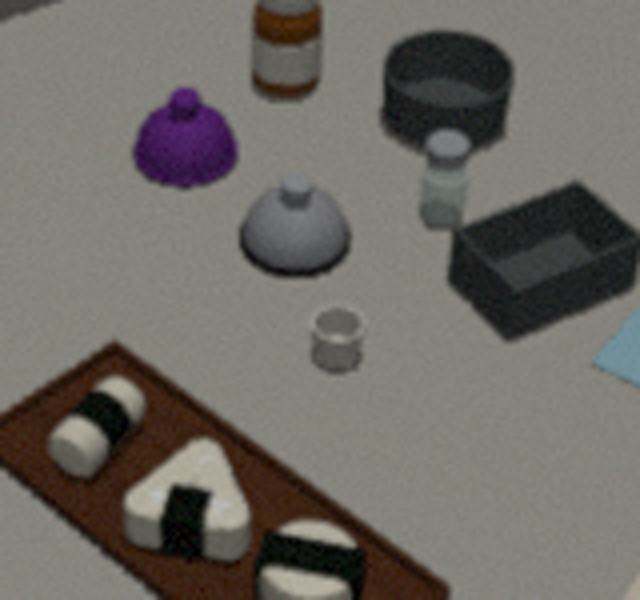

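View pics/b.png

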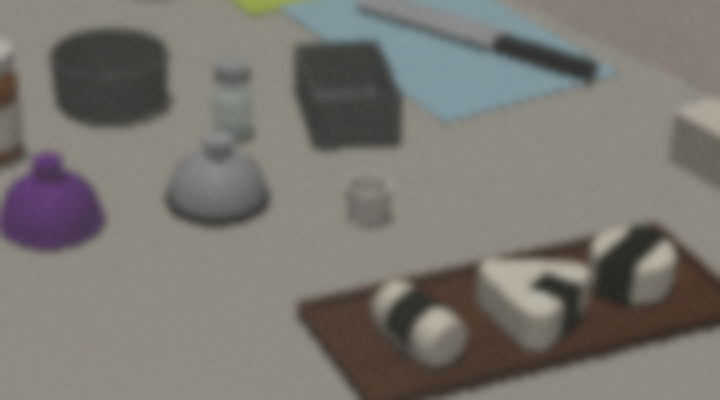

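The crops, in original pixels: scene bell top (304.2,180.2), round mouth (342.2,154.0), triangle top centre (278.5,256.7). Side: (254.5,194.7), (227.5,173.7), (333.8,231.0).

```bash
cat > h.py <<'E'
from rig import sense, eyes
import cv2, numpy as np
from scipy.spatial.transform import Rotation as R
def T(n):
    c=eyes.calibration(n)
    if n!="wrist": return c,c["cam_to_world"]
    s=sense(); M=np.eye(4); M[:3,:3]=R.from_quat(np.roll(s["ee_rot"],-1)).as_matrix(); M[:3,3]=s["eef_pos"]
    return c,M@c["mount"]
def ray(c,M,uv): 
    d=M[:3,:3]@[(uv[0]-c["cx"])/c["fx"],(uv[1]-c["cy"])/c["fy"],1]; return M[:3,3],d/np.linalg.norm(d)
def tri(rays):
    A=sum(np.eye(3)-np.outer(d,d) for o,d in rays); b=sum((np.eye(3)-np.outer(d,d))@o for o,d in rays)
    p=np.linalg.solve(A,b); return p,[np.linalg.norm(np.cross(p-o,d)) for o,d in rays]
def atz(r,z): o,d=r; return o+d*(z-o[2])/d[2]
E
python3 - <<'E'
from h import *
for n,a,b,z in(("bell",(304.2,180.2),(254.5,194.7),61),("mouth",(342.2,154),(227.5,173.7),50),("tri",(278.5,256.7),(333.8,231),40)):
    r=[ray(*T("scene"),a),ray(*T("side"),b)]
    p,e=tri(r); print(n,p.round(1),np.round(e,1),[atz(x,z).round(1) for x in r])
s=sense();print(R.from_quat(np.roll(s["ee_rot"],-1)).as_matrix().round(3))
E
```

```text
bell [468.5  90.4  57.9] [1.1 1.1] [array([469.7,  88.7,  61. ]), array([464.7,  83.8,  61. ])]
mouth [493.8 300.9  41.5] [2.6 2.6] [array([500.2, 285.8,  50. ]), array([486.6, 290.7,  50. ])]
tri [ 557.9 -195.6   35. ] [1.6 1.6] [array([ 559.6, -197.4,   40. ]), array([ 551.3, -203.2,   40. ])]
[[-0.974  0.228 -0.   ]
 [ 0.228  0.974 -0.001]
 [ 0.    -0.001 -1.   ]]
```

```bash
python3 -m jog '[[-0.04,-0.03,0,0,0,0,0],[-0.04,-0.03,0,0,0,0,0],[-0.04,-0.03,0,0,0,0,0],[-0.04,-0.03,0,0,0,0,0],[-0.04,-0.03,0,0,0,0,0]]'; python3 -m jog '[[-0.04,-0.03,0,0,0,0,0],[-0.04,-0.03,0,0,0,0,0],[-0.04,-0.03,0,0,0,0,0],[-0.04,-0.03,0,0,0,0,0],[-0.04,-0.03,0,0,0,0,0]]'; python3 -m jog '[[-0.035,-0.033,0,0,0,0,0],[0,0,0,0,0,0,0],[0,0,0,0,0,0,0],[0,0,0,0,0,0,0]]'
python3 - <<'E'
from h import *
c,M=T("wrist"); np.savez("w1.npz",M=M); s=sense(); print(s['eef_pos'],s['joints'],s['grip_width'])
cv2.imwrite("pics/w1.png",eyes.capture("wrist")[:,:,::-1])
for p in ([468,90,61],[493,288,50],[558,-199,40]):
    q=np.linalg.inv(M)@[*p,1]; print(c["cx"]+c["fx"]*q[0]/q[2],c["cy"]+c["fy"]*q[1]/q[2])
E
```

```text
time_s: 0.65
eef_pos: [280.9, 317.9, 242.3]
ee_rot: [0.0, 0.114, 0.993, 0.0]
force: [0.2, 1.3, 0.6]
grip_width: 0.146
grip_force: 0.0
time_s: 1.15
eef_pos: [441.7, 126.0, 242.3]
ee_rot: [0.0, 0.115, 0.993, 0.0]
force: [1.2, 0.6, 0.1]
grip_width: 0.001
grip_force: 0.0
time_s: 1.55
eef_pos: [466.7, 88.7, 242.2]
ee_rot: [-0.0, 0.114, 0.993, 0.0]
force: [-0.1, 0.3, 0.0]
grip_width: 0.002
grip_force: 0.0
[466.7373847   88.68096486 242.20129995] [-5.96639170e-02  2.02953889e-01  1.64073570e+00  2.29631679e-04
  1.29842116e+00 -1.40170751e+00] 0.0016467480606612971
275.3113389905962 195.57395032023015
469.1896742885921 173.83387725642353
56.79967610523545 317.2529515866259
```

View pics/w1.png

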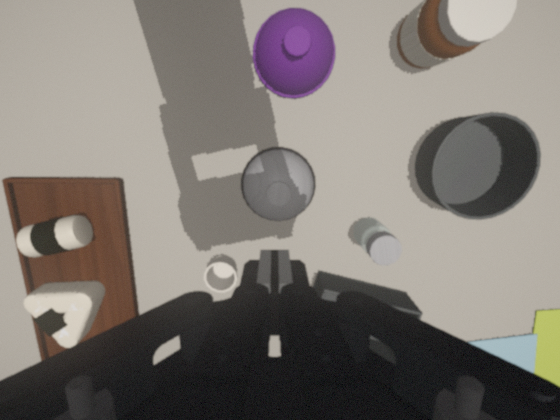

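In the wrist view the bell's button is at (278,193), the round mouth's rim spans x 432–538 and y 115–218 (centre (485,166)), and the triangle is at about (60,307), partly at the edge.

```bash
python3 - <<'E'
from h import *
M=np.load("w1.npz")["M"]; c=eyes.calibration("wrist")
for n,a,b,w,z in(("bell",(304.2,180.2),(254.5,194.7),(278,193),61),("mouth",(342.2,154),(227.5,173.7),(485,166),50),("tri",(278.5,256.7),(333.8,231),(60,307),40)):
    r=[ray(*T("scene"),a),ray(*T("side"),b),ray(c,M,w)]
    p,e=tri(r); print(n,p.round(1),np.round(e,1),[atz(x,z).round(1) for x in r])
    print(tri([r[0],r[2]])[0].round(1),tri([r[1],r[2]])[0].round(1))
E
```

```text
bell [468.   92.2  56.8] [0.9 2.  1.4] [array([469.7,  88.7,  61. ]), array([464.7,  83.8,  61. ]), array([466. ,  93.2,  61. ])]
[467.   93.2  56.7] [468.5  92.3  55.7]
mouth [493.  306.5  39.6] [4.5 3.2 4.1] [array([500.2, 285.8,  50. ]), array([486.6, 290.7,  50. ]), array([488.6, 304.2,  50. ])]
[491.2 312.1  32.6] [492.9 307.3  42.2]
tri [ 554.4 -195.9   34. ] [3.6 3.4 5.5] [array([ 559.6, -197.4,   40. ]), array([ 551.3, -203.2,   40. ]), array([ 546. , -189.8,   40. ])]
[ 552.4 -193.9   32.8] [ 552.5 -198.1   34. ]
```

```bash
python3 -m jog '[[0,0.003,0.03,0,0,0,0],[0,0,0.03,0,0,0,0],[0,0,0.03,0,0,0,0],[0,0,0.03,0,0,0,0],[0,0,0,0,0,0,0]]'; python3 -m jog '[[0,0,0,0,0,0,0],[0,0,0,0,0,0,0]]'
python3 - <<'E'
from h import *
c,M=T("wrist"); np.savez("w2.npz",M=M); s=sense(); print(s['eef_pos'],s['force'])
a=eyes.capture("wrist")[:,:,::-1]
for p in ([*s['eef_pos'][:2],s['eef_pos'][2]-11],[467,92,61]):
    q=np.linalg.inv(M)@[*p,1]; print(c["cx"]+c["fx"]*q[0]/q[2],c["cy"]+c["fy"]*q[1]/q[2])
cv2.imwrite("pics/w2.png",cv2.resize(a[130:330,170:380],None,fx=3,fy=3,interpolation=2)[:600])
E
```

```text
time_s: 2.1
eef_pos: [465.7, 91.9, 119.7]
ee_rot: [-0.003, 0.114, 0.993, -0.0]
force: [-0.8, 0.5, 1.0]
grip_width: -0.0
grip_force: 0.0
time_s: 2.3
eef_pos: [468.7, 91.2, 124.0]
ee_rot: [0.001, 0.114, 0.993, 0.0]
force: [-0.2, -0.0, 0.4]
grip_width: -0.001
grip_force: 0.0
[468.71160087  91.1811938  124.00144165] [-0.23933508 -0.03900098  0.35395449]
273.28759622840863 265.683309514909
274.1113351312812 228.93564930476907
```

View pics/w2.png

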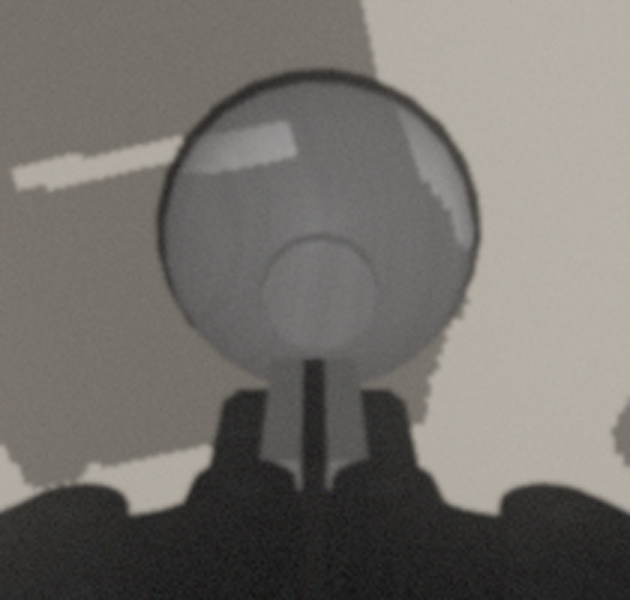

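The button appears at original pixel (276.7,227.3), about 2–3 mm from the tool axis. I'll correct for that and descend to just above it.

```bash
python3 -m jog '[[0.003,0.002,0.01,0,0,0,0],[0,0,0.015,0,0,0,0],[0,0,0.015,0,0,0,0],[0,0,0.005,0,0,0,0],[0,0,0,0,0,0,0]]'; python3 -m jog '[[0,0,0,0,0,0,0],[0,0,0,0,0,0,0],[0,0,0,0,0,0,0]]'; python3 -c "
from h import *
s=sense();print(s['eef_pos'],s['force'])"
```

```text
time_s: 2.85
eef_pos: [465.2, 93.5, 76.9]
ee_rot: [-0.001, 0.115, 0.993, -0.0]
force: [0.3, 0.1, -0.3]
grip_width: -0.0
grip_force: 0.0
time_s: 3.15
eef_pos: [465.8, 93.4, 77.8]
ee_rot: [0.0, 0.115, 0.993, 0.0]
force: [0.5, -0.5, -0.4]
grip_width: -0.006
grip_force: 0.0
[465.78497238  93.40302486  77.77625378] [ 0.47347182 -0.46976211 -0.37879685]
```

```bash
python3 -m jog '[[0,0,0.002,0,0,0,0],[0,0,0.002,0,0,0,0],[0,0,0.001,0,0,0,0],[0,0,0,0,0,0,0],[0,0,0,0,0,0,0]]'; python3 -m jog '[[0,0,0.001,0,0,0,0],[0,0,0.001,0,0,0,0],[0,0,0,0,0,0,0],[0,0,0,0,0,0,0]]';python3 -m jog '[[0,0,0.001,0,0,0,0],[0,0,0.001,0,0,0,0],[0,0,0,0,0,0,0],[0,0,0,0,0,0,0]]'
```

```text
time_s: 3.65
eef_pos: [465.5, 93.4, 72.3]
ee_rot: [-0.0, 0.115, 0.993, -0.0]
force: [-0.0, -0.1, 0.1]
grip_width: 0.001
grip_force: 0.0
time_s: 4.05
eef_pos: [465.6, 93.4, 70.4]
ee_rot: [0.0, 0.115, 0.993, 0.0]
force: [-0.1, -0.2, 2.0]
grip_width: -0.001
grip_force: 1.0
time_s: 4.45
eef_pos: [465.6, 93.4, 68.4]
ee_rot: [0.0, 0.115, 0.993, 0.0]
force: [-0.6, -0.1, 2.5]
grip_width: -0.001
grip_force: 1.4
```

```bash
python3 -m jog '[[0,0,0.001,0,0,0,0],[0,0,0,0,0,0,0],[0,0,0,0,0,0,0]]'; python3 -m jog '[[0,0,0.0007,0,0,0,0],[0,0,0,0,0,0,0],[0,0,0,0,0,0,0],[0,0,0,0,0,0,0]]'
```

```text
time_s: 4.75
eef_pos: [465.6, 93.4, 67.3]
ee_rot: [0.0, 0.115, 0.993, 0.0]
force: [0.6, 1.0, 3.9]
grip_width: -0.0
grip_force: 1.6
time_s: 5.15
eef_pos: [465.6, 93.4, 66.6]
ee_rot: [0.0, 0.115, 0.993, -0.0]
force: [0.3, -0.4, 2.6]
grip_width: 0.001
grip_force: 1.8
```

```bash
python3 -m jog '[[0,0,0.0005,0,0,0,0],[0,0,0,0,0,0,0],[0,0,0,0,0,0,0],[0,0,0,0,0,0,0]]'; python3 -c "
from h import *
s=sense();print(s['eef_pos'],s['force'],s['grip_force'])"
```

```text
time_s: 5.55
eef_pos: [465.6, 93.4, 66.1]
ee_rot: [0.0, 0.115, 0.993, 0.0]
force: [-0.4, 0.3, 3.1]
grip_width: 0.002
grip_force: 1.9
[465.59892111  93.42891072  66.14455535] [-0.37779563  0.33531805  3.12652438] 1.9116480834782124
```

The button went down about 5.6 mm and the spring force matches that. Next I'll lift clear and carry over to above the triangle.

```bash
python3 -m jog '[[0,0,-0.003,0,0,0,0],[0,0,-0.005,0,0,0,0],[0,0,-0.01,0,0,0,0],[0,0,-0.03,0,0,0,0],[0,0,-0.03,0,0,0,0]]'; python3 -m jog '[[0,0,-0.03,0,0,0,0],[0,0,-0.03,0,0,0,0],[-0.02,-0.03,0,0,0,0,0],[-0.02,-0.035,0,0,0,0,0],[-0.02,-0.035,0,0,0,0,0]]'; python3 -m jog '[[-0.02,-0.035,0,0,0,0,0],[-0.02,-0.035,0,0,0,0,0],[-0.02,-0.035,0,0,0,0,0],[-0.02,-0.035,0,0,0,0,0],[-0.011,-0.022,0,0,0,0,0]]';  python3 -m jog '[[0,0,0,0,0,0,0],[0,0,0,0,0,0,0],[0,0,0,0,0,0,0],[0,0,0,0,0,0,0]]'
python3 - <<'E'
from h import *
c,M=T("wrist"); np.savez("w3.npz",M=M); s=sense(); print(s['eef_pos'],s['force'])
a=eyes.capture("wrist")[:,:,::-1]
cv2.imwrite("pics/w3.png",cv2.resize(a[80:280,140:400],None,fx=3,fy=3,interpolation=2))
E
```

```text
time_s: 6.05
eef_pos: [464.9, 93.4, 145.2]
ee_rot: [-0.001, 0.115, 0.993, -0.0]
force: [0.5, 0.4, -1.1]
grip_width: -0.003
grip_force: 0.0
time_s: 6.55
eef_pos: [501.1, -18.7, 204.9]
ee_rot: [0.0, 0.114, 0.993, -0.0]
force: [0.5, -1.0, -0.3]
grip_width: -0.003
grip_force: 0.0
time_s: 7.05
eef_pos: [552.9, -198.5, 204.3]
ee_rot: [-0.0, 0.115, 0.993, -0.0]
force: [-0.2, 1.1, -0.5]
grip_width: -0.001
grip_force: 0.0
time_s: 7.45
eef_pos: [552.8, -195.0, 204.4]
ee_rot: [0.0, 0.114, 0.993, 0.0]
force: [0.4, 0.3, 0.4]
grip_width: 0.001
grip_force: 0.0
[ 552.78963632 -194.9790715   204.43273399] [0.3653864 0.2648785 0.392108 ]
```

View pics/w3.png

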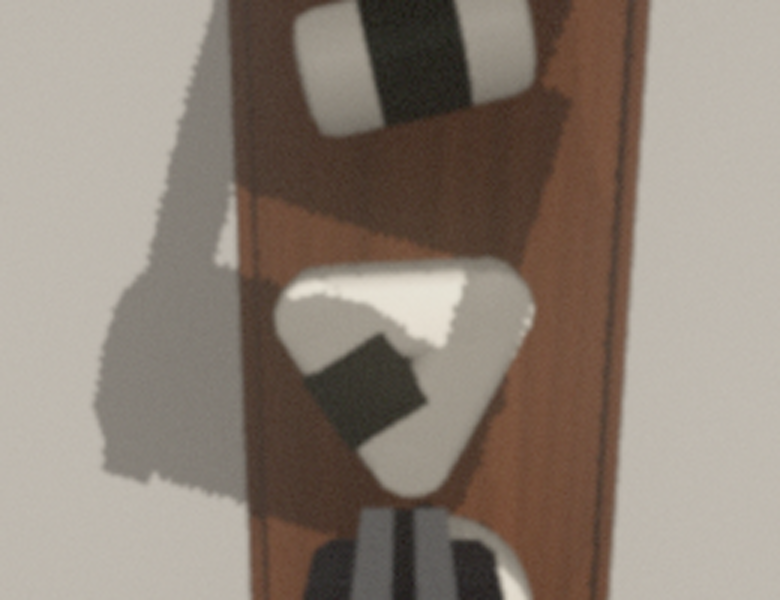

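The triangle's top face spans crop x 278–533 and y 268–495, so its middle is at about (404,353), or (274.7,197.5) in the original. The fingertips are just below it in the image.

```bash
python3 - <<'E'
from h import *
M=np.load("w3.npz")["M"]; c=eyes.calibration("wrist")
r=ray(c,M,(274.7,197.5)); print(atz(r,40))
print(tri([r,ray(*T("scene"),(278.5,256.7)),ray(*T("side"),(333.8,231))]))
p=atz(r,40); s=sense(); Rm=R.from_quat(np.roll(s["ee_rot"],-1)).as_matrix()
print(Rm.T@(p+[0,0,41]-s["eef_pos"]))
E
```

```text
[ 552.37114704 -193.93761542   40.        ]
(array([ 556.27113726, -194.86602511,   34.13155443]), [np.float64(2.666430332359705), np.float64(1.674141844638596), np.float64(2.659849773539935)])
[  0.74999526   1.06163302 123.41642769]
```

```bash
python3 -m jog '[[0,0.001,0.03,0,0,0,0],[0,0,0.03,0,0,0,0],[0,0,0.03,0,0,0,0],[0,0,0.02,0,0,0,0],[0,0,0.013,0,0,0,0]]'; Z='' ; for i in 1 2 3 4 5 6; do python3 -m jog '[[0,0,0,0,0,0,0],[0,0,0,0,0,0,0],[0,0,0,0,0,0,0],[0,0,0,0,0,0,0],[0,0,0,0,0,0,0]]' | head -2; done
python3 - <<'E'
from h import *
cv2.imwrite("pics/s4.png",np.hstack([cv2.resize(eyes.capture(n)[y:y+120,x:x+100],None,fx=4,fy=4,interpolation=2) for n,x,y in(("scene",230,165),("side",285,140))])[:,:,::-1])
E
```

```text
time_s: 8.0
eef_pos: [552.7, -194.3, 79.7]
ee_rot: [-0.001, 0.114, 0.993, 0.0]
force: [-0.0, 0.3, 0.8]
grip_width: -0.0
grip_force: 0.0
time_s: 8.5
eef_pos: [553.3, -195.2, 81.7]
time_s: 9.0
eef_pos: [553.1, -195.1, 81.1]
time_s: 9.5
eef_pos: [553.1, -195.1, 81.1]
time_s: 10.0
eef_pos: [553.1, -195.1, 81.1]
time_s: 10.5
eef_pos: [553.1, -195.1, 81.1]
time_s: 11.0
eef_pos: [553.1, -195.1, 81.1]
```

View pics/s4.png

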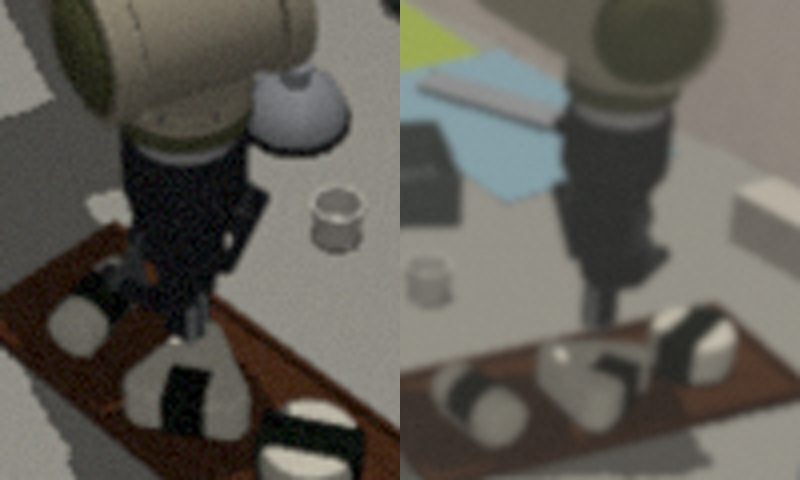

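Both views show the fingertips about 3 cm over the middle of the triangle, touching nothing, and held for 3 s. I'll go up and over to the round box.

```bash
python3 -m jog '[[0,0,-0.03,0,0,0,0],[0,0,-0.04,0,0,0,0],[0,0,-0.05,0,0,0,0],[0.016,0.03,0,0,0,0,0],[0.016,0.044,0,0,0,0,0]]';python3 -m jog '[[0.016,0.044,0,0,0,0,0],[0.016,0.044,0,0,0,0,0],[0.016,0.044,0,0,0,0,0],[0.016,0.044,0,0,0,0,0],[0.016,0.044,0,0,0,0,0]]';python3 -m jog '[[0.016,0.044,0,0,0,0,0],[0.016,0.044,0,0,0,0,0],[0.016,0.044,0,0,0,0,0],[0.015,0.044,0,0,0,0,0],[0,0,0,0,0,0,0]]'; python3 -m jog '[[0,0,0,0,0,0,0],[0,0,0,0,0,0,0],[0,0,0,0,0,0,0]]'
python3 - <<'E'
from h import *
c,M=T("wrist"); np.savez("w5.npz",M=M); s=sense(); print(s['eef_pos'],s['force'])
a=eyes.capture("wrist")[:,:,::-1]
cv2.imwrite("pics/w5.png",cv2.resize(a[80:280,140:400],None,fx=3,fy=3,interpolation=2))
E
```

```text
time_s: 11.6
eef_pos: [538.8, -116.4, 202.3]
ee_rot: [0.001, 0.116, 0.993, -0.001]
force: [1.1, 0.4, -1.1]
grip_width: -0.0
grip_force: 0.0
time_s: 12.1
eef_pos: [510.5, 118.5, 201.3]
ee_rot: [0.0, 0.115, 0.993, 0.0]
force: [1.4, -0.3, 0.7]
grip_width: -0.002
grip_force: 0.0
time_s: 12.6
eef_pos: [488.3, 306.8, 200.9]
ee_rot: [-0.0, 0.112, 0.994, 0.001]
force: [-0.2, -0.8, 0.8]
grip_width: -0.003
grip_force: 0.0
time_s: 12.9
eef_pos: [490.2, 301.2, 201.2]
ee_rot: [0.0, 0.116, 0.993, -0.0]
force: [-0.0, 1.0, -0.3]
grip_width: 0.001
grip_force: 0.0
[490.17610433 301.24434726 201.1946374 ] [-0.04665128  1.04547683 -0.28944231]
```

View pics/w5.png

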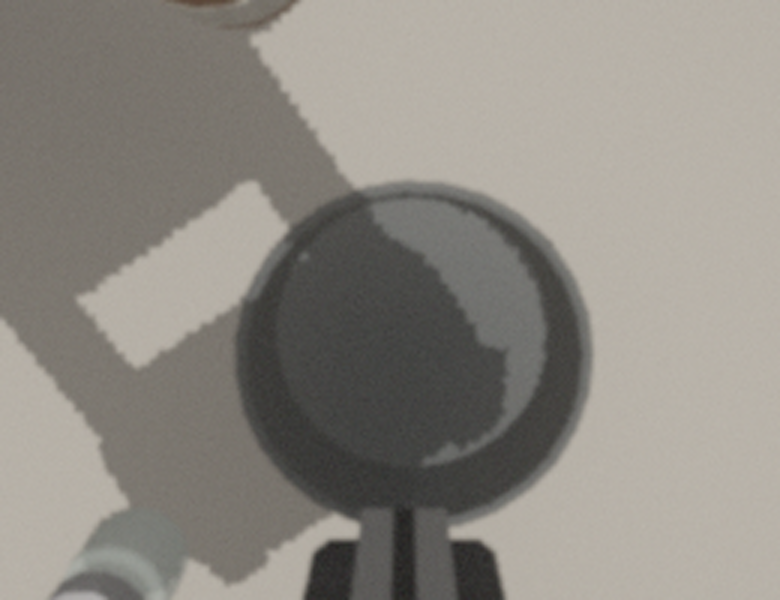

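The rim spans crop x 235–593 and y 182–527, so its centre is at (414,354.5), or (278,198.2) in the original.

```bash
python3 - <<'E'
from h import *
M=np.load("w5.npz")["M"]; c=eyes.calibration("wrist")
r=ray(c,M,(278,198.2)); p=atz(r,50); s=sense(); print(p,s["eef_pos"])
print(tri([r,ray(c,np.load("w1.npz")["M"],(485,166))]))
Rm=R.from_quat(np.roll(s["ee_rot"],-1)).as_matrix()
print(Rm.T@(p+[0,0,41]-s["eef_pos"]))
E
```

```text
[488.27167795 305.67999703  50.        ] [490.16055535 301.34585939 201.23705952]
(array([488.94705817, 305.5801555 ,  47.79514209]), [np.float64(0.1919886030593109), np.float64(0.19198860305925244)])
[  2.84615432   3.78680016 110.23666109]
```

```bash
python3 -m jog '[[0.003,0.004,0.02,0,0,0,0],[0,0,0.03,0,0,0,0],[0,0,0.03,0,0,0,0],[0,0,0.02,0,0,0,0],[0,0,0.01,0,0,0,0]]'; for i in 1 2 3 4 5 6; do python3 -m jog '[[0,0,0,0,0,0,0],[0,0,0,0,0,0,0],[0,0,0,0,0,0,0],[0,0,0,0,0,0,0],[0,0,0,0,0,0,0]]' | head -2; done
python3 - <<'E'
from h import *
cv2.imwrite("pics/s6.png",np.hstack([cv2.resize(eyes.capture(n)[y:y+120,x:x+100],None,fx=4,fy=4,interpolation=2) for n,x,y in(("scene",292,80),("side",185,90))])[:,:,::-1])
E
```

```text
time_s: 13.45
eef_pos: [487.4, 306.0, 89.5]
ee_rot: [-0.001, 0.115, 0.993, -0.001]
force: [0.4, -0.2, 0.0]
grip_width: -0.002
grip_force: 0.0
time_s: 13.95
eef_pos: [488.0, 307.1, 91.7]
time_s: 14.45
eef_pos: [487.8, 307.0, 91.1]
time_s: 14.95
eef_pos: [487.7, 307.0, 91.1]
time_s: 15.45
eef_pos: [487.8, 307.0, 91.1]
time_s: 15.95
eef_pos: [487.8, 307.0, 91.1]
time_s: 16.45
eef_pos: [487.8, 307.0, 91.1]
```

View pics/s6.png

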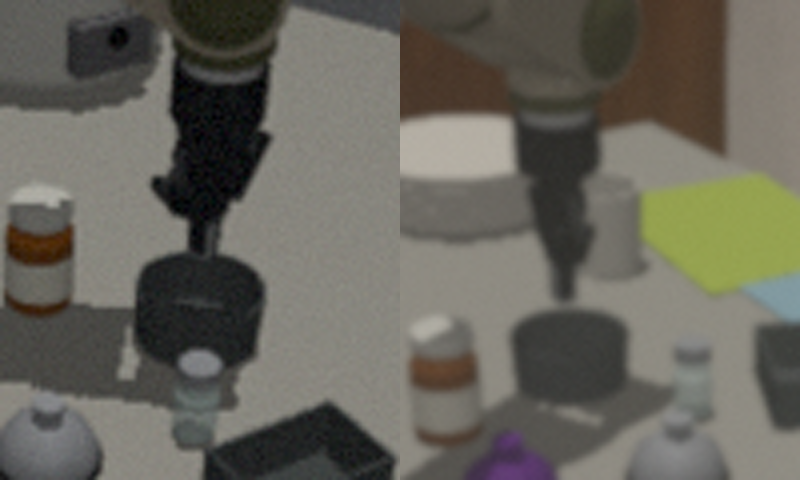

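The fingertips are about 3 cm above the middle of the round box's mouth in both views, still and touching nothing, so I'm handing in.

```bash
python3 -c "
from rig import finish_job
print(finish_job())"
```

```text
the job is handed in; nothing more can be done
None
```

I pressed the bell's button about 5.6 mm (it rings at 4.5 mm) and let it up, pointed at the triangular rice ball for 3 s, then stopped pointing at the round lunch box and handed in at about 16.5 s. There was no contact except with the bell; I inferred the ring from press depth and force, and the hand-in gave no verdict.

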